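# Clamp a driver board in the test fixture

## Task

Set the circuit board that carries the tall heat sink flat into the nest of the test fixture, between its two curbs, and let go. Then reach into the round well and turn the sunken knob clockwise until the jaw has pushed the board against the fence and holds it snugly; feel for it, and do not overtighten. Do not knock the well's walls, and leave the flat board and the screwdriver where they lie.

Things in the scene. Friction and masses are not known exactly. Their poses are not given: they have to be found in the camera images.
- board_grip (a point): The board to clamp: a stiff green plate 70 x 56 x 6 mm (x, y, z) with a finned heat sink in its middle, 22 mm in x, 30 mm in y, top 38 mm above the underside. This point is on its centre line, 28 mm above the underside, 22 mm above the plate: grasp the heat sink here across its 22 mm (24 mm of bare plate either side). z up; 0.1 to 0.2 kg. Either way round in the nest will do.
- board: The same board: origin at the centre of its underside, same axes. A terminal block 12 x 9 x 9 mm stands in each corner.
- fixture: The test fixture, fixed on the desk: an aluminium base plate 136 x 270 x 12 mm; origin on the desk, z up. Its +y half has the nest, its -y half a grey control block with the well. The fence at the nest's +y end is a fixed steel bar 76 x 14 mm, top 37 mm above the desk; its face, square to y, has been set anywhere from y = 56 to 64 mm and is not measured.
- nest (a point): Middle of the nest's black floor, 15 mm above the desk, at the fixture's x = 0, y = 30 mm; the fixture's axes. Two curbs run along y, inner faces at x = -38 and +38 mm, 8 mm wide, tops 7 mm above this floor, 60 mm long. The board lies between them with its 70 mm along x (3 mm spare each side), its 56 mm along y, between the jaw (-y) and the fence (+y).
- well: The grey control block, 124 x 122 mm, from 12 to 60 mm above the desk, with a round well 92 mm across that goes down to the base plate (12 mm above the desk). Origin on the well's axis, on its floor; the fixture's axes. Pressing its walls with over 10 N counts as knocking them.
- knob_grip (a point): The black knob amid the well: a bar 40 mm long along this point's x, 14 mm wide in y, from 18 to 48 mm above the desk. This point is on its upright axis, 38 mm above the desk. Clockwise from above closes the jaw, 10 mm per rad; 3.2 rad of travel, 0 to 0.2 used at the start; it stays where it is left. Its friction, 0.20 N m, opposes its last creep, so at standstill it may read either way.
- jaw: The steel jaw, 56 mm long in x, 9 mm thick, 16 to 32 mm above the desk; origin at the bottom middle of its board-side face; closes along +y on a 3.5 N/mm spring. The board has 8 to 18 mm of play at first. Once it meets the fence the knob's torque rises 0.35 N m per rad. Held right: 0.07 to 0.15 N m above the free-running reading taken the same way, best 0.11 (jaw force 7 to 15 N).
- spare: A second board of the same plate and terminals but without a heat sink, 16 mm tall, lying on the desk: leave it alone. Origin at the centre of its underside.
- screwdriver: A screwdriver lying on the desk in front of the fixture: leave it alone. Its x runs from handle to tip.
Mind the look-alikes: they are no part of the job. Of the things that look like the board, take the one that is farthest to the robot's left at the start.

How it is judged:
By the outcome, as a careful person would: the job done as asked, in the order asked, and still so for the second after the job is handed in, with the robot touching nothing.
It also fails if it takes over 67 s, if anything falls off the work surface, if the arm or the gripper's body presses on something with over 40 N, if the wrist force passes 120 N, or if a joint passes its speed limit or range.

## Robot

A 6-joint arm with a two-finger parallel gripper is mounted at the origin on the work surface. World frame = base frame: x ahead of the robot, y to its left, z up, the work surface at z = 0. Lengths are in mm, angles in rad, forces in N, time in s.
With the tool pointing down it reaches from about 275 to 750 mm from the base axis. Payload 10.2 kg.
Tool frame: the origin (TCP) lies between the finger pads; the fingertips stand 17 mm ahead of it and the grasp point (between the pads) lies 2 mm behind it (tips_ahead is the distance from the TCP to the fingertips, in mm); z points along the fingers, y is the line along which they close (so a half turn about z gives the same grasp; the last joint's range is limited). The gripper opens to 85 mm and grips with 20 to 120 N. Pads are 22 mm wide; open, the fingers measure 114 mm over their backs; the gripper's body (76 mm by 85 mm) begins 54 mm behind the grasp point. The pads swing forward as they close: fully open they stand 13 mm farther back than shut.
Start: joints at [-1.397, 0.313, 1.498, -0, 1.331, -0.223], TCP at [202.884, -484.22, 223.394] pointing down, gripper open.
Joint ranges: [-2.94, 2.94], [-0.97, 2.17], [0.19, 2.56], [-1.23, 4.37], [0.02, 3.11], [-2.88, 2.88]. Speed limits (rad/s): [2.39, 2.39, 3.01, 3.14, 3.14, 3.14].

## Interface

Orientations are given as a unit quaternion [w, x, y, z].
In Python, from rig import sense, capture, finish_job, boxes_of, tips_ahead gives the robot as it stands.
- The arm moves only by the tool drive_tool, never from a script. Its argument "commands" is text: rows parted by semicolons, each of 7 numbers parted by spaces: the shift along the world's x, y, z in units of 0.1 m (1.0 is 0.1 m), then the turn, a rotation vector about the world's x, y, z in units of pi/4 rad (1.0 is pi/4 rad), then the opening in per cent of the stroke, from 0 (shut) to 100 (fully open). A call has 1 to 20 rows; each row shifts and turns the commanded pose from where the row before left it; what a row does not reach is not made up. A row lasts 1/12 s, in which the tool goes at most 41.7 mm and 7.16 degrees, less where a joint would pass 70% of its speed; a pose out of reach is approached as far as the arm can. A call with a number of a shift or a turn outside -1 to 1 is refused whole. A call with a gripper value outside its range is refused whole. The fingers move at their own pace and stop on an object; "force" is the grip in N (left out, the last holds). Time passes only in rows, so rows that do not move let the fingers close. It gives the time, the measured TCP pose, the force, the opening and the grip force at its end, in the units of the state.
- sense(): the state, without advancing time (a new reading comes with each control period).
- capture(name): name is "side" or "top"; returns a dict with "pixels" (384x512x3 uint8, blue, green, red), "fov_y" (degrees; the focal length in pixels is half the picture's height over the tangent of half this angle, whatever the lens; pixels are square), "cx", "cy" (the principal point, pixels), "k1" (the pictures are not rectified: a ray, as slopes to the right and down, at radius r is drawn at 1 + k1 r^2 times it, then the intrinsics apply), "position" and "attitude" of the camera in the world. Camera axes: x right, y down, z forward; pixel columns grow to the right and rows downward; lengths in mm; the calibration is good to about 2 mm. A picture is of the moment at which its call begins. There is no depth.
- finish_job(): hands the job in; it is judged then, once.
Trained networks look in a picture, given as the dict that the camera call returned (one of the last four; its "shot" number tells which), for a name from the list of things; names that differ only in an ending like _2 or _b are one class to them, and where a whole thing is asked for, a point or a joint stands for the part that bears it (a point fixed in the world has none). Each returns a list of dicts, best first, with "confidence" (0 to 1); they miss things now and then, are a little off and sometimes report something else, mostly with a low value. They report only what shows in the picture. A call takes as long as a camera call. They do not tell look-alikes from the thing itself.
- boxes_of(picture, name): "position" ([column, row] in pixels, amid what is visible of it).
The state is a dict: "time_s": time; "joints": joint angles; "dq": joint speeds; "tau": joint torques, N m; "eef_pos": TCP position; "ee_rot": TCP orientation; "force": force on the tool from outside, world axes, zero at the start; "wrist_torque": the same for the moment, N m; "grip_width": opening from 0.0 (shut) to 1.0 (fully open); "grip_force": force on a finger pad.
Only numpy, scipy, OpenCV 4.12 (cv2) and the standard library are available. Lean on these libraries where they do the work, as an engineer would, in place of code of your own. Each camera call takes 0.05 s, during which the arm holds its last target. There are 200 camera calls.

## Working session

There is one attempt and no reset: what is moved stays moved. The work goes in short steps, Python scripts to look and compute and a tool call to move; the robot and the scene stay as the last step left them, time stands still between calls to the robot, and variables do not carry over. Pictures are saved under pics/ and viewed, at most 10 in all, crops included, and the job is handed in when it is done.

Besides the shell and the picture viewer there is one more tool, called after "Call:" as name(argument=value, ...) on one line, values as JSON. drive_tool: Moves the arm, as the interface text tells. Shifts and turns lie within -1 to 1; 1 stands for 0.1 m of shift or pi/4 rad of turn. Its arguments: {"type":"object","properties":{"commands":{"type":"string"},"force":{"type":"number"}},"required":["commands"]}

```bash
ls; mkdir -p pics
cat > h.py <<'E'
import numpy as np, cv2
from scipy.spatial.transform import Rotation as R
from rig import sense, capture, finish_job, boxes_of, tips_ahead
def cam(p):
    f=192/np.tan(np.radians(p["fov_y"])/2)
    a=np.array(p["attitude"],float)
    M=a if a.shape==(3,3) else R.from_quat(a[[1,2,3,0]]).as_matrix()
    return f,M,np.array(p["position"],float)
def toworld(p,uv,z):
    f,M,t=cam(p)
    d=np.array([uv[0]-p["cx"],uv[1]-p["cy"]])/f
    s=d.copy()
    for _ in range(20): s=d/(1+p["k1"]*(s@s))
    r=M@np.array([s[0],s[1],1]); return t+r*(z-t[2])/r[2]
def topix(p,X):
    f,M,t=cam(p); c=M.T@(np.array(X,float)-t); s=c[:2]/c[2]
    return s*(1+p["k1"]*(s@s))*f+[p["cx"],p["cy"]]
E
python3 - <<'E'
from h import *
P={n:capture(n) for n in("side","top")}
for n,p in P.items():
    print(n,p["position"],p["attitude"],p["fov_y"],p["k1"])
    cv2.imwrite(f"pics/{n}0.png",p["pixels"])
    for o,z in(("board",20),("spare",8),("fixture",20),("knob_grip",48),("jaw",30),("well",60),("screwdriver",10)):
        for b in boxes_of(p,o)[:4]: print(o,np.round(b["position"]),round(b["confidence"],2),np.round(toworld(p,b["position"],z)))
s=sense();print(s["time_s"],s["ee_rot"],s["force"],s["wrist_torque"],tips_ahead)
E
```

```text
pics
side [ 43.72833851 556.50655701 604.05039807] [ 0.1591164  -0.33212759  0.83399037 -0.4108933 ] 51.953155808273536 -0.09328214063073244
board [148. 228.] 0.73 [618. 258.  20.]
board [184. 194.] 0.66 [655. 127.  20.]
board [210. 222.] 0.6 [535. 151.  20.]
spare [208. 275.] 0.98 [437. 247.   8.]
fixture [284. 186.] 0.93 [503. -62.  20.]
knob_grip [314. 158.] 0.56 [ 497. -176.   48.]
jaw [297. 174.] 0.51 [ 501. -110.   30.]
well [316. 159.] 0.6 [ 483. -159.   60.]
screwdriver [313. 207.] 0.72 [410. -56.  10.]
top [440.63667265  17.08625919 999.40398655] [ 0.02274941 -0.69996387  0.71359809 -0.01763019] 42.15076070285053 -0.2164968018357855
board [194. 178.] 0.87 [537. 141.  20.]
board [207. 117.] 0.85 [660. 113.  20.]
spare [147. 228.] 0.67 [440. 239.   8.]
fixture [313. 191.] 0.91 [507. -93.  20.]
fixture [361. 192.] 0.26 [ 502. -189.   20.]
knob_grip [144. 133.] 0.62 [625. 236.  48.]
knob_grip [361. 193.] 0.55 [ 499. -185.   48.]
jaw [327. 188.] 0.63 [ 512. -121.   30.]
well [380. 183.] 0.6 [ 517. -219.   60.]
screwdriver [296. 253.] 0.89 [384. -58.  10.]
0.8 [ 1.24973450e-05  9.80385226e-01  1.97090864e-01 -3.90997982e-07] [-0.33144534  0.23376643 -0.12901332] [-0.01496647 -0.04389727 -0.00182805] 17.0
```

Run:
```python
import cv2
a=cv2.imread("pics/top0.png");cv2.imwrite("pics/top0z.png",cv2.resize(a[80:280,110:430],None,fx=2.5,fy=2.5,interpolation=cv2.INTER_CUBIC))
a=cv2.imread("pics/side0.png");cv2.imwrite("pics/side0z.png",cv2.resize(a[110:310,110:370],None,fx=3,fy=3,interpolation=cv2.INTER_CUBIC))
```

```text
(no output)
```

View pics/top0z.png

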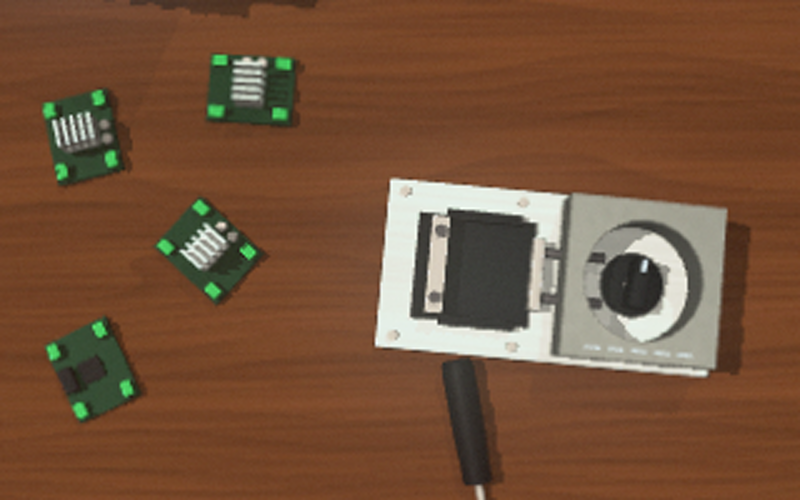

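View pics/side0z.png

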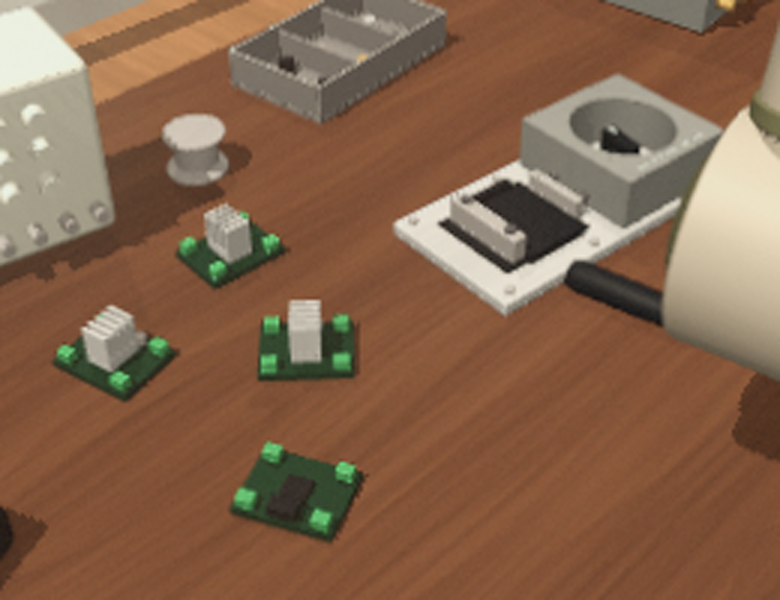

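Top view (crop): the three finned boards are at about (83,137), (250,90) and (208,250). The one farthest left is at (83,137), full-picture (143,135). The fixture's nest is around (485,270), the well around (645,283), and the flat spare at (95,370). The side view agrees. I'll fit the geometry next.

Run:
```python
from h import *
from scipy.optimize import least_squares
p=capture("top"); q=capture("side")
def greens(p,n):
    hsv=cv2.cvtColor(cv2.resize(p["pixels"],None,fx=4,fy=4,interpolation=cv2.INTER_CUBIC),cv2.COLOR_BGR2HSV)
    m=cv2.inRange(hsv,(45,110,110),(80,255,255))
    k,l,st,c=cv2.connectedComponentsWithStats(m)
    return [( (c[i]+.5)/4-.5) for i in range(1,k) if st[i,4]>100]
loc=[(sx*29,sy*23.5,13) for sx in(1,-1) for sy in(1,-1)]
def fit(P,guess):
    # P list of (pic, pts) ; nearest assignment
    best=None
    for a0 in np.linspace(-1.5,1.5,13):
        def res(v):
            r=[]
            for pic,pts in P:
                for L in loc:
                    X=R.from_euler("z",v[2]).apply(L)+[v[0],v[1],0]
                    d=np.array(pts)-topix(pic,X); r.extend(d[np.argmin((d**2).sum(1))])
            return r
        s=least_squares(res,[*guess,a0],loss="soft_l1")
        if best is None or s.cost<best.cost: best=s
    return best
gt,gs=greens(p,"t"),greens(q,"s"); print(len(gt),len(gs))
for g in((625,236),(660,113),(537,141),(440,239)):
    for P in([(p,gt)],[(q,gs)],[(p,gt),(q,gs)]):
        s=fit(P,g); print(g,np.round(s.x,2),round(s.cost,2))
c2=lambda x,y:np.array([(x+.5)/2.5-.5+110,(y+.5)/2.5-.5+80])
for nm,xy,z in(("pTL",(391,179),12),("pBL",(375,346),12),("pBR",(707,376),12),("bTL",(570,194),60),("bTR",(727,209),60),("bBR",(717,371),60),("bBL",(553,356),60),("fenceTL",(433,213),37),("fenceBL",(427,312),37),("fTR",(451,214),37),("fBR",(443,313),37),("jawT",(545,238),32),("jawB",(542,312),32),("knobc",(632,285),48)):
    print(nm,np.round(toworld(p,c2(*xy),z),1))
c3=lambda x,y:np.array([(x+.5)/3-.5+110,(y+.5)/3-.5+110])
for nm,xy,z in(("pTL",(395,228),12),("pBL",(508,310),12),("bTL",(523,118),60),("bTR",(617,76),60),("bBR",(721,133),60),("bBL",(627,183),60)):
    print("s",nm,np.round(toworld(q,c3(*xy),z),1))
```

```text
16 14
(625, 236) [6.3211e+02 2.4907e+02 2.4000e-01] 5.16
(625, 236) [6.3450e+02 2.5529e+02 3.4000e-01] 23.9
(625, 236) [6.3304e+02 2.5097e+02 2.3000e-01] 31.86
(660, 113) [667.04 109.7   -1.67] 5.54
(660, 113) [663.33 109.83   1.37] 17.21
(660, 113) [666.27 109.6   -1.7 ] 23.7
(537, 141) [535.96 145.59   0.81] 4.72
(537, 141) [535.7  147.86   0.81] 4.4
(537, 141) [535.96 146.23   0.81] 9.48
(440, 239) [441.07 241.43   3.59] 5.13
(440, 239) [4.4128e+02 2.4354e+02 4.0000e-01] 5.53
(440, 239) [4.4124e+02 2.4223e+02 4.3000e-01] 11.41
pTL [589.   -3.2  12. ]
pBL [455.9  12.3  12. ]
pBR [ 425.9 -254.4   12. ]
bTL [ 568.  -138.8   60. ]
bTR [ 554.9 -261.8   60. ]
bBR [ 430.2 -249.2   60. ]
bBL [ 444.8 -122.1   60. ]
fenceTL [557.9 -34.8  37. ]
fenceBL [481.  -28.4  37. ]
fTR [556.9 -48.8  37. ]
fBR [480.  -40.7  37. ]
jawT [ 537.3 -122.5   32. ]
jawB [ 479.4 -118.5   32. ]
knobc [ 498.2 -187.    48. ]
s pTL [585.2   2.8  12. ]
s pBL [452.2  17.   12. ]
s bTL [ 570.5 -141.3   60. ]
s bTR [ 554.3 -257.9   60. ]
s bBR [ 433.3 -241.4   60. ]
s bBL [ 448.5 -123.6   60. ]
```

Run:
```python
import cv2
a=cv2.imread("pics/top0.png");cv2.imwrite("pics/topF.png",cv2.resize(a[145:235,255:405],None,fx=5.3333,fy=5.3333,interpolation=cv2.INTER_CUBIC))
a=cv2.imread("pics/side0.png");cv2.imwrite("pics/sideF.png",cv2.resize(a[130:220,235:355],None,fx=6.6667,fy=6.6667,interpolation=cv2.INTER_CUBIC))
```

```text
(no output)
```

View pics/topF.png

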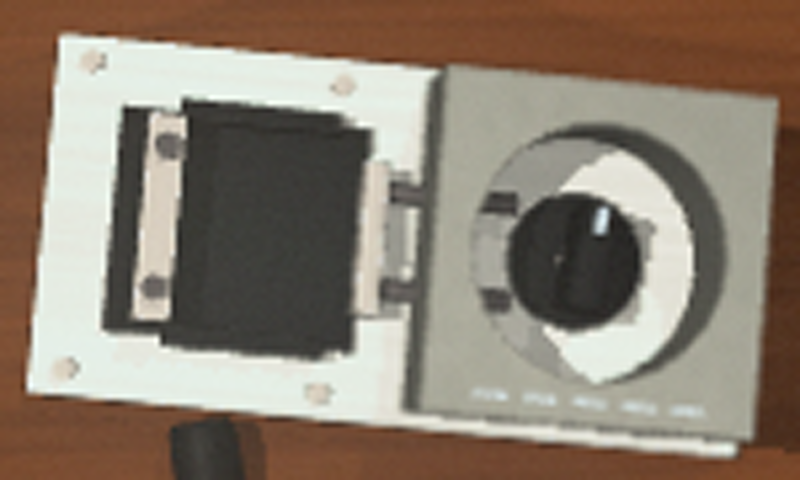

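View pics/sideF.png

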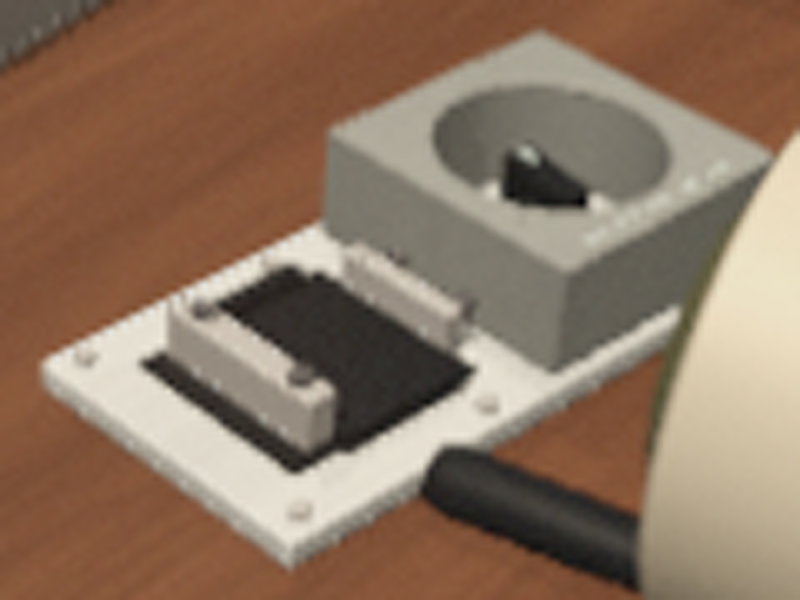

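```bash
cat > fit.py <<'E'
from h import *
from scipy.optimize import least_squares
p=capture("top"); q=capture("side")
T=lambda x,y:(p,np.array([(x+.5)/5.3333-.5+255,(y+.5)/5.3333-.5+145]))
S=lambda x,y:(q,np.array([(x+.5)/6.6667-.5+235,(y+.5)/6.6667-.5+130]))
# fixture pts: unknown y0 of plate end (yp), block (yb), fence yf, jaw yj, origin & yaw fixed by curbs at y 0..60
obs=[]
def add(o,loc,var,z): obs.append((o,loc,var,z))
for o,x in((T(60,35),68),(T(28,392),-68),(S(43,368),68),(S(291,560),-68)): add(o,x,("yp",0),12)
add(T(738,457),-68,("yp",-270),12)
for o,x,d in((T(445,65),62,61),(T(778,99),62,-61),(T(752,440),-62,-61),(T(408,410),-62,61),(S(330,130),62,61),(S(542,30),62,-61),(S(770,155),-62,-61),(S(570,268),-62,61)): add(o,x,("yw",d),60)
for o,x,d in((T(183,98),46,60),(T(345,115),46,0),(T(322,358),-46,0),(T(162,345),-46,60)): add(o,x,("c",d),22)
for o,x in((T(185,115),38,),(T(168,320),-38)): add(o,x,("yf",0),37)
add(T(151,112),38,("yf",14),37);add(T(133,320),-38,("yf",14),37)
for o,x in((S(170,310),38),(S(333,393),-38)): add(o,x,("yf",14),37)
for o,x in((T(367,160),28),(T(355,313),-28),(S(345,260),28),(S(455,330),-28)): add(o,x,("yj",0),32)
names=["yp","yw","yf","yj"]
def res(v,full=False):
    d=dict(zip(names,v[3:7]));d["c"]=0;r=[]
    for (pic,uv),x,(n,dy),z in obs:
        X=R.from_euler("z",v[2]).apply([x,d[n]+dy,0])+[v[0],v[1],z]
        e=topix(pic,X)-uv
        if pic is q: e=e-v[7:9]
        r.append(e)
    return np.concatenate(r+[0.3*v[7:9]])
s=least_squares(res,[508,-130,-.11,110,-90,60,-6,0,0],loss="soft_l1")
v=s.x;print(np.round(v,2),round(s.cost,2));print(np.round(s.fun.reshape(-1,2),1).tolist())
A=R.from_euler("z",v[2])
for n,y in(("nest",30),("mid",(v[5]+v[6])/2),("well",v[4])): print(n,np.round(A.apply([0,y,0])[:2]+v[:2],1))
print("rim",toworld(*T(598,254),60)," knobtop",toworld(*T(585,262),48),toworld(*T(573,262),20),"mark",toworld(*T(602,220),48))
E
python3 fit.py
```

```text
[ 5.1090e+02 -1.0219e+02 -1.1000e-01  1.0844e+02 -9.1790e+01  5.8280e+01
 -8.5700e+00  5.0000e-02 -1.9000e-01] 10.41
[[-0.4, -0.6], [-0.6, 0.3], [0.1, -0.6], [0.8, -1.8], [-0.1, 0.0], [0.1, -0.1], [-0.4, -0.2], [-0.2, -0.1], [1.8, 0.0], [-0.1, 0.6], [-0.3, 0.6], [1.4, 0.6], [-0.0, 1.1], [0.0, 0.1], [-0.2, -0.3], [0.2, 0.4], [-0.1, 0.1], [0.7, 0.0], [0.5, 0.5], [-0.1, -0.1], [-0.2, -0.2], [0.1, -0.1], [-2.7, 2.1], [-0.1, 0.1], [-0.2, -0.1], [0.1, -1.2], [-0.4, -1.7], [0.0, -0.1]]
nest [514.2 -72.4]
mid [513.6 -77.5]
well [ 500.7 -193.4]
rim [ 500.11417289 -192.78240178   60.        ]  knobtop [ 498.06072954 -190.55848038   48.        ] [ 499.83670695 -192.10641086   20.        ] mark [ 513.20205512 -197.36478844   48.        ]
```

The fit is consistent: about 11 mm of play, nest middle near (513.6, -77.5), well near (500.4, -193). Moving over the board now.

Call:
drive_tool(commands=".2 .34 -.02 0 0 .09 60;.2 .34 -.02 0 0 .09 60;.2 .34 -.02 0 0 .09 60;.2 .34 -.02 0 0 .09 60;.2 .34 -.02 0 0 .09 60;.2 .34 -.02 0 0 .09 60;.2 .34 -.02 0 0 .09 60;.2 .34 -.02 0 0 .09 60;.2 .34 -.02 0 0 .09 60;.2 .34 -.02 0 0 .09 60;.2 .34 -.02 0 0 .09 60;.2 .34 -.02 0 0 .09 60;.2 .34 -.02 0 0 .09 60;.2 .34 -.02 0 0 .09 60;.2 .34 -.02 0 0 .09 60;.2 .34 -.02 0 0 .09 60;.2 .34 -.02 0 0 .09 60;.2 .34 -.02 0 0 .09 60;.2 .34 -.02 0 0 .09 60;.2 .34 -.02 0 0 .09 60", force=40)

```text
time_s: 2.67
eef_pos: [603.5, 197.8, 183.2]
ee_rot: [0.0, 0.616, 0.788, -0.0]
force: [0.6, -0.9, 0.6]
grip_width: 0.601
grip_force: 0.0
```

Call:
drive_tool(commands=".14 .26 -.2 0 0 0 60;.145 .25 -.3 0 0 0 60;0 0 -.3 0 0 0 60;0 0 0 0 0 0 60;0 0 0 0 0 0 60")

```text
time_s: 3.08
eef_pos: [630.7, 246.5, 102.5]
ee_rot: [-0.001, 0.617, 0.787, -0.001]
force: [0.9, -0.3, 1.0]
grip_width: 0.601
grip_force: 0.0
```

Run:
```python
from h import *
s=sense();print(s["eef_pos"])
p=capture("top");q=capture("side")
a=cv2.resize(p["pixels"][95:175,90:210],None,fx=3.3333,fy=3.3333,interpolation=cv2.INTER_CUBIC)
b=cv2.resize(q["pixels"][170:270,90:190],None,fx=4,fy=4,interpolation=cv2.INTER_CUBIC)
for x,y,z in((632,249,38),(632,249,6)):
    u=(topix(q,(x,y,z))-[90,170]+.5)*4; cv2.circle(b,tuple(int(i) for i in u),3,(0,0,255),-1)
    u=(topix(p,(x,y,z))-[90,95]+.5)*3.333; cv2.circle(a,tuple(int(i) for i in u),3,(0,0,255),-1)
c=np.zeros((400,800,3),np.uint8);c[:a.shape[0],:400]=a;c[:,400:]=b
cv2.imwrite("pics/pick.png",c)
```

```text
[630.71281767 246.50295856 102.52984295]
```

View pics/pick.png

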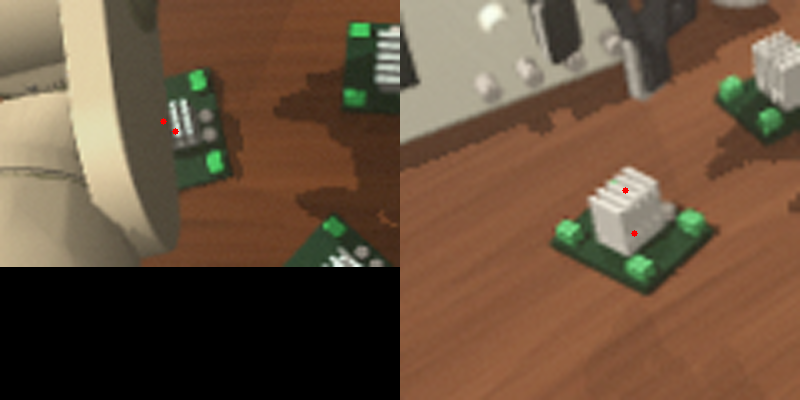

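The red marks for my board estimate sit on the heat sink in both views, at (625,190) in the side crop. Descending.

Call:
drive_tool(commands=".013 .025 -.2 0 0 0 60;0 0 -.2 0 0 0 60;0 0 -.15 0 0 0 60;0 0 -.1 0 0 0 60;0 0 -.09 0 0 0 60;0 0 0 0 0 0 60;0 0 0 0 0 0 60")

```text
time_s: 3.77
eef_pos: [633.2, 249.2, 30.5]
ee_rot: [0.0, 0.618, 0.786, 0.001]
force: [-1.0, -0.2, 0.4]
grip_width: 0.602
grip_force: 0.0
```

Call:
drive_tool(commands="0 0 0 0 0 0 10;0 0 0 0 0 0 10;0 0 0 0 0 0 10;0 0 0 0 0 0 10;0 0 0 0 0 0 10;0 0 0 0 0 0 10;0 0 0 0 0 0 10;0 0 0 0 0 0 10;0 0 0 0 0 0 10;0 0 0 0 0 0 10", force=40)

```text
time_s: 4.6
eef_pos: [633.0, 249.4, 30.5]
ee_rot: [0.0, 0.617, 0.787, 0.0]
force: [-1.9, -1.2, 6.2]
grip_width: 0.103
grip_force: 3.0
```

Run:
```python
from h import *
s=sense();print(s["force"],s["grip_width"],s["grip_force"])
q=capture("side")
b=cv2.resize(q["pixels"][180:270,95:195],None,fx=6,fy=6,interpolation=cv2.INTER_CUBIC)
cv2.imwrite("pics/pick2.png",b)
```

```text
[-1.86638948 -1.23943765  6.2122654 ] 0.10275796804336834 2.983080395679565
```

View pics/pick2.png

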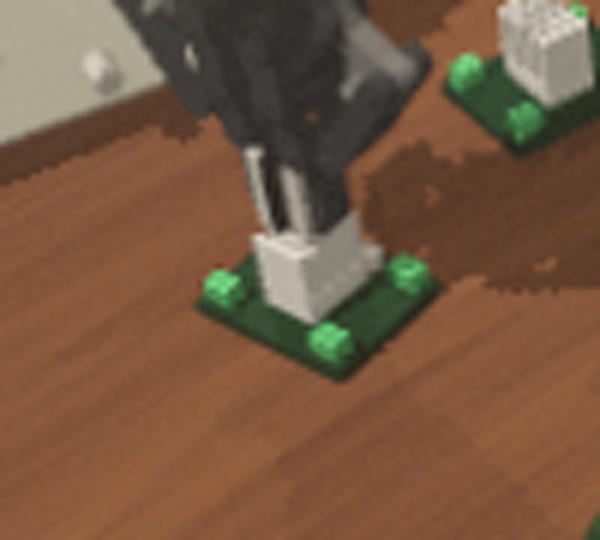

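The picture shows the nearly shut fingertips around (300,235), at the sink's top face rather than straddling it. I'll check their height against the earlier picture.

Run:
```python
from h import *
q=capture("side");p=capture("top")
for z in(60,75,85,95,105,115): print(z,topix(q,(605.5,240,z)).round(),topix(q,(656,252.5,z)).round())
print("obs earlier (150,194) (131,186)")
for z in(13,25,38,45): print(z,topix(q,(633,249.4,z)).round(),"crop",((topix(q,(633,249.4,z))-[95,180])*6).round())
s=sense();print(s["joints"],s["eef_pos"],s["tau"])
```

```text
60 [155. 213.] [137. 205.]
75 [154. 208.] [135. 200.]
85 [154. 204.] [135. 196.]
95 [153. 200.] [134. 192.]
105 [152. 196.] [133. 189.]
115 [151. 192.] [132. 185.]
obs earlier (150,194) (131,186)
13 [147. 226.] crop [314. 273.]
25 [146. 221.] crop [309. 249.]
38 [146. 217.] crop [303. 222.]
45 [145. 215.] crop [300. 207.]
[ 2.03505470e-01  8.35552377e-01  1.16779630e+00 -5.19146841e-05
  1.13696543e+00 -3.62450971e-02] [633.05925134 249.3773356   30.46448155] [-8.42276146e-02 -5.67465305e+01 -2.25225145e+01  4.07548947e-02
 -4.64667734e-01  3.93853713e-05]
```

Call:
drive_tool(commands="0 0 .15 0 0 0 10;0 0 .25 0 0 0 10;0 0 .1 0 0 0 10;0 0 0 0 0 0 10;0 0 0 0 0 0 10")

```text
time_s: 5.17
eef_pos: [632.7, 249.3, 79.1]
ee_rot: [0.0, 0.617, 0.787, 0.0]
force: [-0.1, 0.2, 0.1]
grip_width: 0.099
grip_force: 0.0
```

Run:
```python
from h import *
s=sense();print(s["eef_pos"],s["force"],s["grip_width"],s["grip_force"])
q=capture("side");a=cv2.imread("pics/side0.png").astype(int);b=q["pixels"].astype(int)
cv2.imwrite("pics/lift.png",q["pixels"])
d=np.abs(a-b).max(2); sat=b.max(2)-b.min(2)
m=((d>25)&(sat<22)).astype(np.uint8); 
for r in range(185,240,2):
    c=np.where(m[r,110:200])[0]+110
    print(r,"".join("#" if x else "." for x in m[r,115:185]))
z=s["eef_pos"]
for h in(17,10,4,0,-7): print(h,topix(q,(z[0],z[1],z[2]-h)).round(1))
print([ (np.round(x["position"]),x["confidence"]) for x in boxes_of(q,"board")])
```

```text
[632.65369092 249.27757631  79.13477193] [-0.12828176  0.22403161  0.09772523] 0.09907923016682081 0.0
185 ...............#######################................................
187 ................#.###########....###..................................
189 ..................#.##.##..####..#....................................
191 .................##########.######....................................
193 ..................#########..#####....................................
195 ..................#####.#####.#####...................................
197 ....................###############...................................
199 ....................#############.....................................
201 ..........................#####.......................................
203 ......................................................................
205 ......................................................................
207 ......................................................................
209 ......................................................................
211 ..................
[... 601 characters left out ...]
...................................................
229 ......................................................................
231 ......................................................................
233 ......................................................................
235 ......................................................................
237 ......................................................................
239 ......................................................................
17 [143.9 208.6]
10 [143.4 206. ]
4 [142.9 203.8]
0 [142.6 202.4]
-7 [142.1 199.8]
[(array([148., 230.]), 0.84), (array([187., 193.]), 0.82), (array([210., 224.]), 0.8), (array([209., 275.]), 0.44)]
```

Run:
```python
from h import *
a=cv2.resize(cv2.imread("pics/pick2.png"),(100,90),interpolation=cv2.INTER_AREA).astype(int)
b=cv2.imread("pics/side0.png")[180:270,95:195].astype(int)
for r in range(24,56): print(r,"".join("#" if x>40 else "." for x in np.abs(a-b).max(2)[r,30:75]),"".join("W" if x>120 else "." for x in b.min(2)[r,30:75]),"".join("W" if x>120 else "." for x in a.min(2)[r,30:75]))
```

```text
24 ..........###.##################............. ............................................. .............................................
25 ...........####################.............. ............................................. ...........WW................................
26 ...........##.###############................ ............................................. ...........WW................................
27 ...........#################................. ............................................. ...........WW................................
28 ...........##.#############.................. ............................................. ............W................................
29 ............#.######.#######................. ............................................. ............W....WW..........................
30 ............########.#######................. ............................................. ............W.....WW.........................
31 ............########.#######................. ............................................. ............WW....
[... 2711 characters left out ...]
............................................ .................WWWWW....................... .................WWWWWW......................
52 ............................................. ...................WWW....................... ...................WWWW......................
53 ............................................. .....................W....................... .....................W.......................
54 ............................................. ............................................. .............................................
55 ............................................. ............................................. .............................................
```

The finger pixels cover the sink's top face, so the real fingertips sit about 24 mm higher than the stated value. I'll reopen and go lower, watching the force.

Call:
drive_tool(commands="0 0 0 0 0 0 60;0 0 0 0 0 0 60;0 0 0 0 0 0 60;0 0 -.15 0 0 0 60;0 0 -.2 0 0 0 60;0 0 -.15 0 0 0 60;0 0 -.08 0 0 0 60;0 0 -.03 0 0 0 60;0 0 0 0 0 0 60")

```text
time_s: 6.02
eef_pos: [632.6, 249.2, 18.0]
ee_rot: [-0.0, 0.617, 0.787, -0.0]
force: [-0.4, -0.4, 1.2]
grip_width: 0.6
grip_force: 0.0
```

Call:
drive_tool(commands="0 0 -.03 0 0 0 60;0 0 -.03 0 0 0 60;0 0 -.03 0 0 0 60;0 0 0 0 0 0 60;0 0 0 0 0 0 60")

```text
time_s: 6.43
eef_pos: [632.7, 249.3, 9.4]
ee_rot: [-0.0, 0.617, 0.787, 0.0]
force: [0.2, -0.8, 0.2]
grip_width: 0.599
grip_force: 0.0
```

Run:
```python
from h import *
s=sense();print(s["eef_pos"],s["force"],s["grip_width"])
q=capture("side");b=q["pixels"].astype(int);a=cv2.imread("pics/side0.png").astype(int)
d=np.abs(a-b).max(2)
for r in range(195,242): print(r,"".join(("#" if y<25 else "s") if x>30 else "." for x,y in zip(d[r,115:195],(b.max(2)-b.min(2))[r,115:195])))
```

```text
[632.69299291 249.29012841   9.43885262] [ 0.22515736 -0.83741885  0.20085635] 0.5991251319922796
195 ...##.#........#######....#..#########################..........................
196 ................######...##############################.........................
197 ..............######.#..###############################............ss...........
198 ........##..#########.################################s..........sssss..........
199 .........#..#######.################ss################s..........sss............
200 .............######################..s################s..........ss.............
201 ......##.##..##########..s########..s#################s.......................ss
202 .............#########.....######..s##################............s.........ssss
203 ...........###########.....s#####ss###################.....................sssss
204 ............############....##########################...................sssssss
205 ............############....s#########################.........s.......sssssssss
206 ............s###########s....#########ss##############.......ss
[... 2292 characters left out ...]
......sss...........
234 .................................................s..............................
235 ................................................................................
236 ................................................................................
237 ................................................................................
238 ................................................................................
239 ................................................................................
240 ................................................................................
241 ................................................................................
```

Call:
drive_tool(commands="0 0 -.03 0 0 0 60;0 0 -.035 0 0 0 60;0 0 0 0 0 0 60")

```text
time_s: 6.73
eef_pos: [632.3, 249.2, 2.0]
ee_rot: [-0.0, 0.617, 0.787, -0.0]
force: [-0.1, 0.1, -0.0]
grip_width: 0.6
grip_force: 0.0
```

Call:
drive_tool(commands="0 0 0 0 0 0 10;0 0 0 0 0 0 10;0 0 0 0 0 0 10;0 0 0 0 0 0 10;0 0 0 0 0 0 10;0 0 0 0 0 0 10;0 0 0 0 0 0 10;0 0 0 0 0 0 10", force=40)

```text
time_s: 7.4
eef_pos: [632.8, 249.3, 3.2]
ee_rot: [0.0, 0.617, 0.787, 0.0]
force: [-0.2, 0.9, 2.0]
grip_width: 0.251
grip_force: 40.7
```

Call:
drive_tool(commands="0 0 .1 0 0 0 10;0 0 .25 0 0 0 10;0 0 .3 0 0 0 10;0 0 .15 0 0 0 10;-.06 -.15 0 0 0 -.03 10;-.12 -.33 0 0 0 -.045 10;-.12 -.33 0 0 0 -.045 10;-.12 -.33 0 0 0 -.045 10;-.12 -.33 0 0 0 -.045 10;-.12 -.33 0 0 0 -.045 10;-.12 -.33 0 0 0 -.045 10;-.12 -.33 0 0 0 -.045 10;-.12 -.33 0 0 0 -.045 10;-.12 -.33 0 0 0 -.045 10;-.11 -.15 0 0 0 -.012 10;0 0 0 0 0 0 10;0 0 0 0 0 0 10;0 0 0 0 0 0 10")

```text
time_s: 8.9
eef_pos: [507.9, -77.2, 83.2]
ee_rot: [0.0, 0.745, 0.667, 0.0]
force: [0.1, 0.9, -1.1]
grip_width: 0.249
grip_force: 40.3
```

Run:
```python
from h import *
s=sense();print(s["eef_pos"],s["ee_rot"],s["force"],s["grip_width"])
q=capture("side");p=capture("top")
b=cv2.resize(q["pixels"][110:230,200:350],None,fx=4.5,fy=4.5,interpolation=cv2.INTER_CUBIC)
cv2.imwrite("pics/carry.png",b)
hsv=cv2.cvtColor(q["pixels"],cv2.COLOR_BGR2HSV);m=cv2.inRange(hsv,(45,110,90),(80,255,255))
k,l,st,c=cv2.connectedComponentsWithStats(m);print([(c[i].round(1),st[i,4]) for i in range(1,k) if st[i,4]>4 and c[i][0]>220])
x,y,z=s["eef_pos"];n=s["ee_rot"];yaw=2*np.arctan2(n[2],n[1])-np.pi/2;print("yaw",yaw)
for sx in(1,-1):
  for sy in(1,-1): print(sx,sy,topix(q,R.from_euler("z",yaw).apply((sx*29,sy*23.5,13))+[x,y,z-2]).round(1))
```

```text
[507.94908564 -77.24210886  83.20627891] [8.29665179e-05 7.45231273e-01 6.66806055e-01 1.66666183e-04] [ 0.06232548  0.8752149  -1.11333099] 0.2488397427451808
[(array([274.3, 157. ]), np.int32(24)), (array([302., 160.]), np.int32(21)), (array([289.5, 166.5]), np.int32(31)), (array([223.5, 218. ]), np.int32(20)), (array([223.5, 230.1]), np.int32(31)), (array([224.6, 267.1]), np.int32(34))]
yaw -0.1109669346440767
1 1 [272.6 155.2]
1 -1 [286.7 148.5]
-1 1 [290.  165.9]
-1 -1 [304.1 158.6]
```

View pics/carry.png

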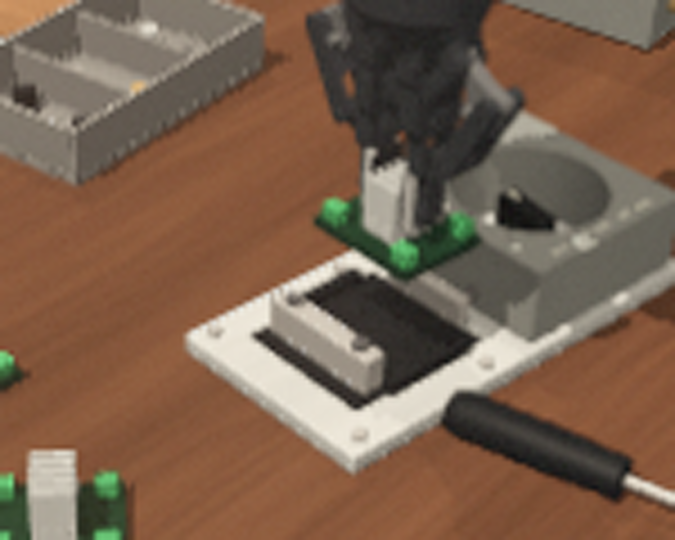

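Board is held level over the nest, sink at crop (385,200), and aligned. Lowering.

Call:
drive_tool(commands=".057 -.003 -.1 0 0 0 10;0 0 -.15 0 0 0 10;0 0 -.15 0 0 0 10;0 0 -.1 0 0 0 10;0 0 -.05 0 0 0 10;0 0 0 0 0 0 10;0 0 0 0 0 0 10")

```text
time_s: 9.58
eef_pos: [513.7, -77.8, 28.2]
ee_rot: [0.0, 0.745, 0.667, 0.0]
force: [0.3, -0.8, -0.9]
grip_width: 0.245
grip_force: 40.4
```

Call:
drive_tool(commands="0 0 -.02 0 0 0 10;0 0 -.02 0 0 0 10;0 0 -.02 0 0 0 10;0 0 0 0 0 0 10;0 0 0 0 0 0 10")

```text
time_s: 10.0
eef_pos: [513.4, -78.0, 21.9]
ee_rot: [-0.0, 0.745, 0.667, -0.0]
force: [-0.2, 0.0, -0.8]
grip_width: 0.253
grip_force: 40.4
```

Call:
drive_tool(commands="0 0 -.015 0 0 0 10;0 0 -.01 0 0 0 10;0 0 0 0 0 0 10;0 0 0 0 0 0 10")

```text
time_s: 10.33
eef_pos: [513.4, -78.0, 19.4]
ee_rot: [-0.0, 0.745, 0.667, -0.0]
force: [0.0, -0.8, -1.8]
grip_width: 0.251
grip_force: 40.4
```

Call:
drive_tool(commands="0 0 -.01 0 0 0 10;0 0 0 0 0 0 10")

```text
time_s: 10.5
eef_pos: [513.3, -78.0, 18.3]
ee_rot: [-0.0, 0.745, 0.667, -0.0]
force: [-0.4, 0.3, -1.9]
grip_width: 0.255
grip_force: 40.4
```

Call:
drive_tool(commands="0 0 -.01 0 0 0 10;0 0 0 0 0 0 10")

```text
time_s: 10.67
eef_pos: [513.4, -78.0, 18.1]
ee_rot: [0.0, 0.745, 0.667, -0.0]
force: [-2.3, 1.0, 6.9]
grip_width: 0.246
grip_force: 41.5
```

Call:
drive_tool(commands="0 0 -.007 0 0 0 10;0 0 0 0 0 0 10")

```text
time_s: 10.83
eef_pos: [513.5, -78.0, 18.0]
ee_rot: [0.0, 0.745, 0.667, -0.0]
force: [-6.1, 1.7, 14.5]
grip_width: 0.251
grip_force: 42.6
```

Call:
drive_tool(commands="0 0 .007 0 0 0 10;0 0 .01 0 0 0 50;0 0 0 0 0 0 50;0 0 0 0 0 0 50;0 0 0 0 0 0 50;0 0 0 0 0 0 50;0 0 .1 0 0 0 50;0 0 .2 0 0 0 50;0 0 .35 0 0 0 50;0 0 .3 0 0 0 50;0 0 0 0 0 0 50")

```text
time_s: 11.75
eef_pos: [516.0, -78.9, 119.6]
ee_rot: [0.005, 0.745, 0.667, 0.002]
force: [-0.2, -0.3, 1.6]
grip_width: 0.501
grip_force: 0.0
```

Run:
```python
from h import *
s=sense();print(s["eef_pos"],s["force"],s["wrist_torque"],s["joints"])
q=capture("side");cv2.imwrite("pics/placed.png",q["pixels"])
b=cv2.resize(q["pixels"][125:215,240:350],None,fx=7,fy=7,interpolation=cv2.INTER_CUBIC)
cv2.imwrite("pics/placedz.png",b)
g=cv2.cvtColor(cv2.imread("pics/side0.png"),cv2.COLOR_BGR2GRAY)
for r in range(148,166): print(r," ".join(f"{x:3d}" for x in g[r,304:330]))
t=cv2.cvtColor(cv2.imread("pics/top0.png"),cv2.COLOR_BGR2GRAY)
for r in range(178,210): print(r," ".join(f"{x:3d}" for x in t[r,346:380]))
```

```text
[515.98021898 -78.92093591 119.5731664 ] [-0.24240608 -0.2776059   1.58111034] [ 0.02842352 -0.02434736  0.04573797] [-3.76478949e-01  4.07276912e-01  1.65368441e+00  2.40325080e-05
  1.07048900e+00 -2.65372749e-01]
148  90  93  97 100 106 106 109 112 111 115 115 118 118 120 122 121 121 123 121 122 123 122 120 119 118 117
149  91  93  99 102 105 106 110 110 112 115 116 118 118 119 121 119 121 122 122 122 121 121 121 118 118 117
150  91  93  99 105 104 108 108 109 112 116 118 119 119 120 120 120 122 122 122 124 122 120 119 120 118 116
151  91  91  93  99 105 106 109 113 119 119 104 111 119 121 119 121 121 122 122 120 122 119 119 119 117 116
152  91  94  93  97 103 109 106  91 115 161 158 103 107 119 121 122 120 122 124 124 120 121 120 117 118 117
153  93  93  92  96 107 106  87  58  83 144 165 127  73 106 121 122 122 121 122 125 122 119 118 117 115 115
154  90  92  93  97 106 104  77  37  38  60 101 110  45  66  98 115 123 123 122 122 119 119 118 118 116 115
155  93  92  94  97 106 104  79  33  32  36  42  45  43  42  55  87 112 121 121 121 120 119 118 116 117 115
156 102  93  95  97 
[... 4839 characters left out ...]

205 168 145 158 167 168 168 167 167 166 151 135 115  93  56  51  52  49  51  52  56  63  73 105 157 184 183 184 183 217 233 233 233 233 227
206 167 153 155 166 168 168 168 168 154 151 152 227 193 126 114  83  73  84  91 123 140 159 208 234 233 233 234 232 232 233 233 234 233 226
207 167 167 169 163 168 167 167 170 155 154 152 219 228 228 226 170 160 176 191 229 231 234 235 235 233 235 234 234 233 234 234 233 234 227
208 167 168 170 150 164 172 169 168 156 152 152 153 221 228 228 229 234 234 235 235 235 235 235 234 235 235 234 235 234 234 234 234 234 221
209 167 168 169 161 160 165 170 169 155 155 154 154 154 221 229 231 235 236 235 236 237 235 235 235 235 235 234 235 234 236 235 234 226 162
```

View pics/placedz.png

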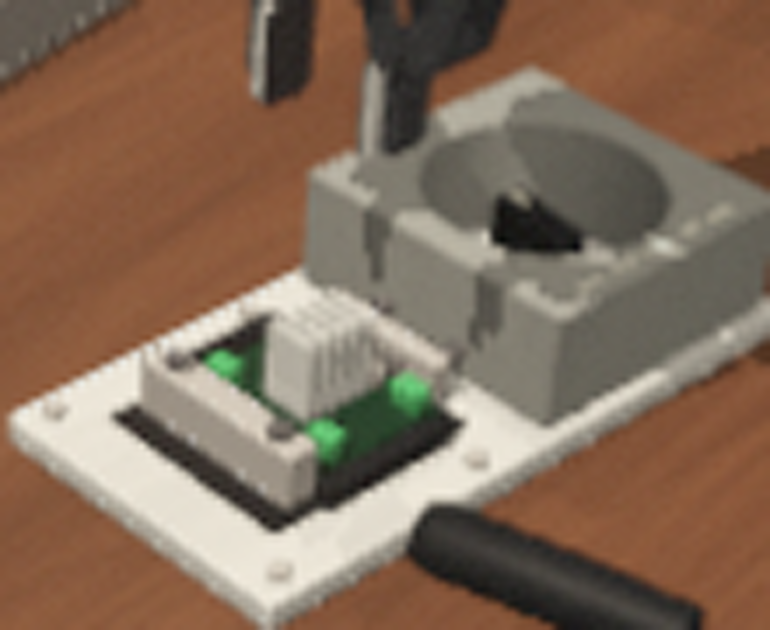

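The board lies flat in the nest: sink at (325,355) in the crop, terminals inside the curbs, with gaps to the fence and the jaw. Moving over the well and turning to the knob.

Call:
drive_tool(commands="-.01 -.08 0 0 0 .147 40;-.01 -.09 0 0 0 .147 40;-.01 -.09 0 0 0 .147 40;-.01 -.09 0 0 0 .147 40;-.01 -.09 0 0 0 .147 40;-.01 -.09 0 0 0 .147 40;-.01 -.09 0 0 0 .147 40;-.01 -.09 0 0 0 .147 40;-.01 -.09 0 0 0 .147 40;-.01 -.09 0 0 0 .147 40;-.01 -.09 0 0 0 .147 40;-.01 -.09 0 0 0 .147 40;-.01 -.09 0 0 0 .142 40;0 0 0 0 0 0 40;0 0 0 0 0 0 40;0 0 0 0 0 0 40;0 0 0 0 0 0 40")

```text
time_s: 13.22
eef_pos: [500.3, -193.4, 113.2]
ee_rot: [-0.0, 0.093, 0.996, 0.0]
force: [0.2, 0.0, -0.2]
grip_width: 0.399
grip_force: 0.0
```

Run:
```python
from h import *
s=sense();n=s["ee_rot"];print(s["eef_pos"],2*np.arctan2(n[2],n[1])-np.pi/2,s["joints"],s["force"],s["wrist_torque"])
p=capture("top")
print(toworld(p,(365.7,193),48))
```

```text
[ 500.32616281 -193.43296819  113.21476447] 1.3838123544965732 [-5.87494444e-01  4.49198170e-01  1.60787106e+00  8.15391549e-05
  1.08502684e+00 -1.97134489e+00] [ 0.2131233   0.01347292 -0.20398761] [-0.03880887 -0.00645014  0.04671482]
[ 499.39962594 -193.40092124   48.        ]
```

Call:
drive_tool(commands="0 0 -.15 0 0 0 40;0 0 -.2 0 0 0 40;0 0 -.2 0 0 0 40;0 0 -.15 0 0 0 40;0 0 -.08 0 0 0 40;0 0 0 0 0 0 40;0 0 0 0 0 0 40")

```text
time_s: 13.85
eef_pos: [500.6, -194.0, 35.8]
ee_rot: [0.0, 0.093, 0.996, -0.0]
force: [0.7, -0.2, 1.5]
grip_width: 0.4
grip_force: 0.0
```

Call:
drive_tool(commands="0 0 -.05 0 0 0 40;0 0 -.05 0 0 0 40;0 0 -.05 0 0 0 40;0 0 -.03 0 0 0 40;0 0 0 0 0 0 40;0 0 0 0 0 0 40")

```text
time_s: 14.35
eef_pos: [500.3, -194.0, 17.3]
ee_rot: [-0.0, 0.092, 0.996, 0.0]
force: [-0.7, 0.5, -0.0]
grip_width: 0.402
grip_force: 0.0
```

Call:
drive_tool(commands="0 0 -.04 0 0 0 40;0 0 0 0 0 0 40;0 0 0 0 0 0 40")

```text
time_s: 14.6
eef_pos: [500.3, -194.0, 13.3]
ee_rot: [-0.0, 0.092, 0.996, 0.0]
force: [-0.5, -1.0, -0.1]
grip_width: 0.396
grip_force: 0.0
```

Call:
drive_tool(commands="0 0 0 0 0 0 5;0 0 0 0 0 0 5;0 0 0 0 0 0 5;0 0 0 0 0 0 5;0 0 0 0 0 0 5;0 0 0 0 0 0 5;0 0 0 0 0 0 5;0 0 0 0 0 0 5", force=30)

```text
time_s: 15.27
eef_pos: [500.4, -193.0, 13.6]
ee_rot: [-0.0, 0.092, 0.996, 0.001]
force: [0.2, 5.8, 3.2]
grip_width: 0.158
grip_force: 29.7
```

```bash
cat > r.py <<'E'
from h import *
s=sense();n=s["ee_rot"];print(s["time_s"],np.round(s["eef_pos"],1),"yaw",round((2*np.arctan2(n[2],n[1])-np.pi/2+np.pi/2)%np.pi-np.pi/2,3),"F",np.round(s["force"],1),"T",np.round(s["wrist_torque"],3),"j6",round(s["joints"][5],3),"tau6",round(s["tau"][5],3),round(s["grip_width"],3),round(s["grip_force"],1))
E
python3 r.py
```

```text
15.2667 [ 500.4 -193.    13.6] yaw 1.386 F [0.2 5.8 3.2] T [ 0.941 -0.024 -0.032] j6 -1.974 tau6 -0.007 0.158 29.7
```

Call:
drive_tool(commands="0 .008 0 0 0 -.03 5;0 0 0 0 0 -.05 5;0 0 0 0 0 -.05 5;0 0 0 0 0 -.05 5;0 0 0 0 0 -.03 5;0 0 0 0 0 -.03 5;0 0 0 0 0 -.03 5;0 0 0 0 0 -.03 5")

```text
time_s: 15.93
eef_pos: [500.4, -192.7, 13.6]
ee_rot: [-0.0, 0.21, 0.978, 0.0]
force: [0.3, 6.6, 5.5]
grip_width: 0.156
grip_force: 29.9
```

```bash
python3 r.py
```

```text
15.9333 [ 500.4 -192.7   13.6] yaw 1.149 F [0.3 6.6 5.5] T [0.971 0.081 0.194] j6 -1.736 tau6 -0.165 0.156 29.9
```

Call:
drive_tool(commands="0 0 0 0 0 -.03 5;0 0 0 0 0 -.03 5;0 0 0 0 0 -.03 5;0 0 0 0 0 -.03 5")

```text
time_s: 16.27
eef_pos: [500.5, -192.6, 13.6]
ee_rot: [-0.0, 0.255, 0.967, 0.0]
force: [0.9, 6.7, 4.8]
grip_width: 0.158
grip_force: 29.9
```

```bash
python3 r.py
```

```text
16.2667 [ 500.5 -192.6   13.6] yaw 1.054 F [0.9 6.7 4.8] T [1.137 0.01  0.194] j6 -1.641 tau6 -0.165 0.158 29.9
```

Call:
drive_tool(commands="0 0 0 0 0 -.03 5;0 0 0 0 0 -.03 5;0 0 0 0 0 -.03 5;0 0 0 0 0 -.03 5")

```text
time_s: 16.6
eef_pos: [500.5, -192.5, 13.6]
ee_rot: [-0.0, 0.301, 0.954, 0.001]
force: [0.3, 6.6, 4.9]
grip_width: 0.156
grip_force: 29.9
```

```bash
python3 r.py
```

```text
16.6 [ 500.5 -192.5   13.6] yaw 0.96 F [0.3 6.6 4.9] T [ 1.189 -0.048  0.309] j6 -1.547 tau6 -0.164 0.156 29.9
```

Call:
drive_tool(commands="0 .01 0 0 0 -.03 5;0 0 0 0 0 -.05 5;0 0 0 0 0 -.05 5;0 0 0 0 0 -.03 5;0 0 0 0 0 -.03 5;0 0 0 0 0 -.03 5;0 0 0 0 0 -.03 5")

```text
time_s: 17.18
eef_pos: [500.7, -192.3, 13.6]
ee_rot: [0.0, 0.393, 0.92, 0.0]
force: [1.8, 2.3, 4.6]
grip_width: 0.162
grip_force: 29.8
```

```bash
python3 r.py
```

```text
17.1833 [ 500.7 -192.3   13.6] yaw 0.763 F [1.8 2.3 4.6] T [ 0.51  -0.219  0.221] j6 -1.349 tau6 -0.168 0.162 29.8
```

Call:
drive_tool(commands="0 0 0 0 0 -.03 5;0 0 0 0 0 -.03 5;0 0 0 0 0 -.03 5;0 0 0 0 0 -.03 5")

```text
time_s: 17.52
eef_pos: [500.8, -192.2, 13.6]
ee_rot: [0.0, 0.436, 0.9, 0.0]
force: [2.4, 3.6, 6.2]
grip_width: 0.16
grip_force: 29.9
```

```bash
python3 r.py
```

```text
17.5167 [ 500.8 -192.2   13.6] yaw 0.669 F [2.4 3.6 6.2] T [ 0.675 -0.42   0.243] j6 -1.254 tau6 -0.159 0.16 29.9
```

Call:
drive_tool(commands="0 0 0 0 0 -.03 5;0 0 0 0 0 -.03 5;0 0 0 0 0 -.03 5;0 0 0 0 0 -.03 5")

```text
time_s: 17.85
eef_pos: [500.9, -192.1, 13.6]
ee_rot: [0.001, 0.478, 0.878, 0.0]
force: [3.9, 4.8, 5.4]
grip_width: 0.16
grip_force: 29.9
```

```bash
python3 r.py
```

```text
17.85 [ 500.9 -192.1   13.6] yaw 0.574 F [3.9 4.8 5.4] T [ 0.752 -0.571  0.255] j6 -1.16 tau6 -0.158 0.16 29.9
```

Call:
drive_tool(commands=".006 .008 0 0 0 -.03 5;0 0 0 0 0 -.03 5;0 0 0 0 0 -.03 5;0 0 0 0 0 -.03 5")

```text
time_s: 18.18
eef_pos: [501.0, -192.0, 13.6]
ee_rot: [0.0, 0.519, 0.855, -0.0]
force: [-0.0, 0.3, 6.9]
grip_width: 0.158
grip_force: 30.0
```

```bash
python3 r.py
```

```text
18.1833 [ 501.  -192.    13.6] yaw 0.48 F [-0.   0.3  6.9] T [0.04  0.005 0.222] j6 -1.064 tau6 -0.165 0.158 30.0
```

Call:
drive_tool(commands="0 0 0 0 0 -.03 5;0 0 0 0 0 -.03 5;0 0 0 0 0 -.03 5;0 0 0 0 0 -.03 5")

```text
time_s: 18.52
eef_pos: [501.1, -192.0, 13.6]
ee_rot: [0.0, 0.558, 0.83, -0.0]
force: [0.8, 0.0, 5.1]
grip_width: 0.157
grip_force: 30.0
```

```bash
python3 r.py
```

```text
18.5167 [ 501.1 -192.    13.6] yaw 0.386 F [0.8 0.  5.1] T [ 0.135 -0.081  0.221] j6 -0.97 tau6 -0.161 0.157 30.0
```

Call:
drive_tool(commands="0 0 0 0 0 -.03 5;0 0 0 0 0 -.03 5;0 0 0 0 0 -.03 5")

```text
time_s: 18.77
eef_pos: [501.2, -191.9, 13.6]
ee_rot: [0.001, 0.587, 0.809, -0.0]
force: [1.2, 0.3, 5.0]
grip_width: 0.16
grip_force: 30.0
```

```bash
python3 r.py
```

```text
18.7667 [ 501.2 -191.9   13.6] yaw 0.315 F [1.2 0.3 5. ] T [ 0.009 -0.177  0.229] j6 -0.899 tau6 -0.165 0.16 30.0
```

Call:
drive_tool(commands="0 0 0 0 0 -.03 5;0 0 0 0 0 -.03 5;0 0 0 0 0 -.03 5")

```text
time_s: 19.02
eef_pos: [501.3, -191.9, 13.6]
ee_rot: [0.001, 0.616, 0.788, -0.0]
force: [1.6, -2.2, 5.6]
grip_width: 0.158
grip_force: 30.0
```

```bash
python3 r.py
```

```text
19.0167 [ 501.3 -191.9   13.6] yaw 0.244 F [ 1.6 -2.2  5.6] T [-0.228 -0.243  0.215] j6 -0.828 tau6 -0.164 0.158 30.0
```

Call:
drive_tool(commands="0 0 0 0 0 -.03 5;0 0 0 0 0 -.03 5;0 0 0 0 0 -.03 5")

```text
time_s: 19.27
eef_pos: [501.3, -191.8, 13.6]
ee_rot: [0.001, 0.643, 0.766, -0.0]
force: [3.2, -2.5, 4.5]
grip_width: 0.159
grip_force: 30.0
```

```bash
python3 r.py
```

```text
19.2667 [ 501.3 -191.8   13.6] yaw 0.174 F [ 3.2 -2.5  4.5] T [-0.441 -0.393  0.245] j6 -0.757 tau6 -0.151 0.159 30.0
```

Call:
drive_tool(commands="0 0 0 0 0 -.03 5;0 0 0 0 0 -.03 5;0 0 0 0 0 -.03 5")

```text
time_s: 19.52
eef_pos: [501.4, -191.8, 13.6]
ee_rot: [0.001, 0.67, 0.743, 0.0]
force: [4.3, -2.9, 4.8]
grip_width: 0.16
grip_force: 29.9
```

```bash
python3 r.py
```

```text
19.5167 [ 501.4 -191.8   13.6] yaw 0.103 F [ 4.3 -2.9  4.8] T [-0.54  -0.653  0.215] j6 -0.687 tau6 -0.125 0.16 29.9
```

Call:
drive_tool(commands=".006 -.004 0 0 0 -.03 5;0 0 0 0 0 -.03 5;0 0 0 0 0 -.03 5")

```text
time_s: 19.77
eef_pos: [501.5, -191.8, 13.6]
ee_rot: [-0.0, 0.696, 0.719, -0.0]
force: [2.4, -1.7, 6.8]
grip_width: 0.16
grip_force: 30.3
```

```bash
python3 r.py
```

```text
19.7667 [ 501.5 -191.8   13.6] yaw 0.033 F [ 2.4 -1.7  6.8] T [-0.291 -0.208  0.239] j6 -0.616 tau6 -0.104 0.16 30.3
```

Call:
drive_tool(commands="0 0 0 0 0 -.03 5;0 0 0 0 0 -.03 5;0 0 0 0 0 -.03 5")

```text
time_s: 20.02
eef_pos: [501.6, -191.8, 13.6]
ee_rot: [0.0, 0.72, 0.693, -0.0]
force: [1.3, -1.9, 8.2]
grip_width: 0.159
grip_force: 30.3
```

```bash
python3 r.py
```

```text
20.0167 [ 501.6 -191.8   13.6] yaw -0.038 F [ 1.3 -1.9  8.2] T [-0.274 -0.319  0.254] j6 -0.545 tau6 -0.079 0.159 30.3
```

Call:
drive_tool(commands="0 0 0 0 0 -.03 5;0 0 0 0 0 -.03 5;0 0 0 0 0 -.03 5")

```text
time_s: 20.27
eef_pos: [501.7, -191.8, 13.6]
ee_rot: [0.0, 0.744, 0.668, 0.0]
force: [2.4, -2.0, 6.8]
grip_width: 0.156
grip_force: 30.2
```

```bash
python3 r.py
python3 - <<'E'
from h import *
q=capture("side");a=cv2.imread("pics/placed.png")
cv2.imwrite("pics/now.png",q["pixels"])
f=lambda i:[tuple(np.round(c,1))+(int(s[4]),) for k,l,st,ce in [cv2.connectedComponentsWithStats(cv2.inRange(cv2.cvtColor(i,cv2.COLOR_BGR2HSV),(45,110,70),(80,255,255)))] for s,c in list(zip(st,ce))[1:] if s[4]>4 and c[0]>240]
print(f(a));print(f(q["pixels"]))
print([topix(q,(513+.11*y,-78+y,25)).round(1) for y in(0,5,10)])
E
```

```text
20.2667 [ 501.7 -191.8   13.6] yaw -0.109 F [ 2.4 -2.   6.8] T [-0.251 -0.377  0.337] j6 -0.475 tau6 -0.054 0.156 30.2
[(np.float64(271.9), np.float64(176.6), 16), (np.float64(297.5), np.float64(181.3), 25), (np.float64(286.7), np.float64(187.1), 22)]
[(np.float64(295.9), np.float64(182.6), 26), (np.float64(285.8), np.float64(187.6), 9)]
[array([285. , 179.4]), array([283.5, 180.2]), array([282.1, 181. ])]
```

Call:
drive_tool(commands="0 0 0 0 0 0 5")

```text
time_s: 20.4
eef_pos: [501.7, -191.8, 13.6]
ee_rot: [0.0, 0.744, 0.668, 0.0]
force: [1.8, -1.8, 6.5]
grip_width: 0.16
grip_force: 30.3
```

```bash
python3 r.py
```

```text
20.4 [ 501.7 -191.8   13.6] yaw -0.108 F [ 1.8 -1.8  6.5] T [-0.337 -0.373  0.139] j6 -0.475 tau6 0.219 0.16 30.3
```

Call:
drive_tool(commands="0 0 0 0 0 0 5;0 0 0 0 0 0 5")

```text
time_s: 20.57
eef_pos: [501.7, -191.8, 13.6]
ee_rot: [0.0, 0.744, 0.668, 0.0]
force: [2.6, -2.7, 6.8]
grip_width: 0.155
grip_force: 30.3
```

```bash
python3 r.py
python3 - <<'E'
from h import *
T=[]
for _ in range(8):
    capture("top"); s=sense(); T.append((s["wrist_torque"][2],s["tau"][5]))
print(np.round(T,3).tolist(),np.mean(T,0))
E
```

```text
20.5667 [ 501.7 -191.8   13.6] yaw -0.108 F [ 2.6 -2.7  6.8] T [-0.218 -0.376  0.088] j6 -0.476 tau6 0.103 0.155 30.3
[[0.155, 0.103], [0.111, 0.104], [0.141, 0.103], [0.088, 0.103], [0.092, 0.103], [0.113, 0.103], [0.095, 0.103], [0.067, 0.103]] [0.10768562 0.10346826]
```

Moving the same way, the joint-6 reading rose 0.109 N m at 0.35 N m/rad, and the wrist reading rose about 0.11. That is snug. Releasing and withdrawing straight up.

Call:
drive_tool(commands="0 0 0 0 0 0 25;0 0 0 0 0 0 40;0 0 0 0 0 0 40;0 0 0 0 0 0 40;0 0 0 0 0 0 40;0 0 .05 0 0 0 40;0 0 .1 0 0 0 40;0 0 .2 0 0 0 40;0 0 .3 0 0 0 40;0 0 .3 0 0 0 40;0 0 .3 0 0 0 40;0 0 .1 0 0 0 40;0 0 0 0 0 0 40;0 0 0 0 0 0 40")

```text
time_s: 22.13
eef_pos: [501.4, -191.7, 148.3]
ee_rot: [0.0, 0.744, 0.668, 0.0]
force: [0.0, -0.4, -1.0]
grip_width: 0.399
grip_force: 0.0
```

```bash
python3 r.py
python3 - <<'E'
from h import *
q=capture("side")
b=cv2.resize(q["pixels"][125:215,240:350],None,fx=7,fy=7,interpolation=cv2.INTER_CUBIC)
cv2.imwrite("pics/end.png",b)
E
```

```text
22.1333 [ 501.4 -191.7  148.3] yaw -0.107 F [ 0.  -0.4 -1. ] T [-0.047  0.019  0.017] j6 -0.477 tau6 0.001 0.399 0.0
```

View pics/end.png

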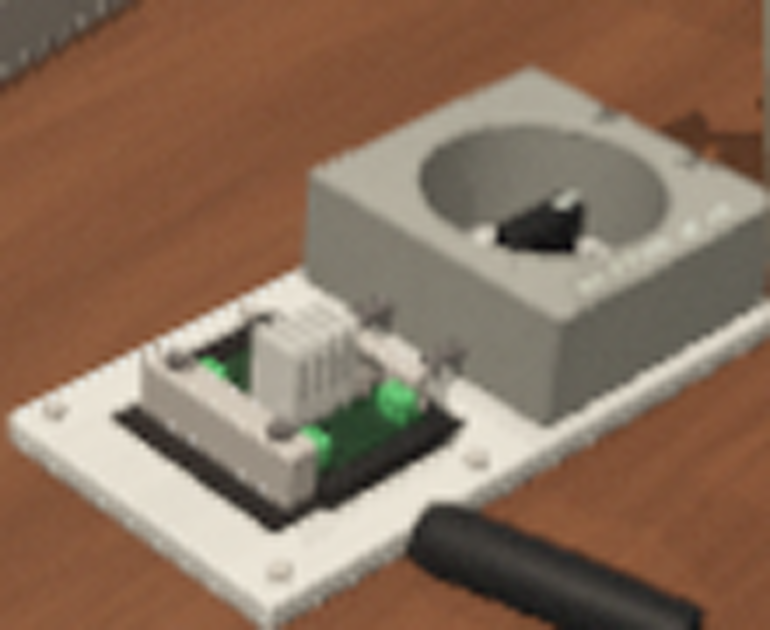

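The board, with its sink at (310,360), is flat against the fence with the jaw at (400,355) closed on it. The knob has turned, and the gripper is clear.

```bash
python3 -c "
from rig import finish_job
print(finish_job())"
```

```text
the job is handed in; nothing more can be done
None
```

The heat-sink board is flat in the nest and clamped against the fence at about 0.11 N m above the free-running reading. The gripper is clear and the job was handed in at about 22 s. On the way I closed the gripper once on top of the heat sink, with about 6 N, before grasping it lower.

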